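# Tuck the terminal cover strip under the battery module's cover and hold it down

### The arm

A 6-joint arm with a two-finger parallel gripper is mounted at the origin on the work surface. World frame = base frame: x ahead of the robot, y to its left, z up, the work surface at z = 0. Lengths are in m, angles in rad, forces in N, time in s.
With the tool pointing down it reaches from about 0.35 to 0.975 m from the base axis. Payload 7.1 kg.
Tool frame: the origin (TCP) lies where the fingers leave the gripper's body, on its centre line; the fingertips stand 80 mm ahead of it and the grasp point (between the pads) lies 61 mm ahead of it; z points along the fingers, y is the line along which they close (so a half turn about z gives the same grasp; the last joint's range is limited). The gripper opens to 88 mm and grips with 3 to 60 N. Pads are 20 mm wide; open, the fingers measure 115 mm over their backs; the gripper's body (75 mm by 178 mm) begins 61 mm behind the grasp point.
Start: joints at [-1.315, 0.423, 1.63, -0, 1.089, -0.019], TCP at [0.17, -0.602, 0.303] pointing down, gripper open.
Joint ranges: [-3, 3], [-0.9, 2.11], [0.09, 2.58], [-1.31, 4.45], [0.11, 2.69], [-2.54, 2.54]. Speed limits (rad/s): [2.39, 2.39, 3.01, 3.14, 3.14, 3.14].

### API

Orientations are given as a unit quaternion [w, x, y, z].
In Python, from plant import ctrl, snapshot gives the robot as it stands.
- The arm moves only by the tool jog_arm, never from a script. Its argument "increments" is one flat list of numbers, 6 for each row, row after row: the shift along the tool's x, y, z in mm, then the turn, a rotation vector about the tool's x, y, z in degrees. In form: [dx, dy, dz, ax, ay, az, dx, dy, dz, ax, ay, az, ...]. A call has 1 to 20 rows; each row is the pose to reach, as a shift and turn from the pose commanded when the call began, along the tool's axes at that moment; what a row does not reach only later rows make up. A row lasts 1/8 s, in which the tool goes at most 62.5 mm and 10.7 degrees, less where a joint would pass 70% of its speed; a pose out of reach is approached as far as the arm can. A call with a gripper value outside its range is refused whole. "jaw" is the closure, from 0 (fully open) to 1 (shut), set as the call begins (left out, the last holds). The fingers move at their own pace and stop on an object; "force" is the grip in N (left out, the last holds). Time passes only in rows, so rows that repeat a pose let the fingers close. It gives the time, the measured TCP pose, the force, the opening and the grip force at its end, in the units of the state.
- ctrl.sense(): the state, without advancing time (a new reading comes with each control period).
- snapshot(name): name is "scene" or "side" or "wrist"; returns a dict with "pixels" (384x512x3 uint8, red, green, blue), "K" (3x3 intrinsics, pixels), "k1" (the pictures are not rectified: a ray, as slopes to the right and down, at radius r is drawn at 1 + k1 r^2 times it, then the intrinsics apply), "extrinsics" (4x4, takes a point from camera to world coordinates); the wrist camera has in their place "mount" (4x4, takes a point from camera to tool coordinates, whose origin is the TCP and whose axes are the flange's). Camera axes: x right, y up, looking along -z (the intrinsics and any distortion apply to the point x, -y, -z); pixel columns grow to the right and rows downward; lengths in m; the calibration is good to about 2 mm. A picture is of the moment at which its call begins: read the wrist's pose just before it. There is no depth.
- ctrl.hand_in(): hands the job in; it is judged then, once.
The state is a dict: "clock": time; "joint_positions": joint angles; "qvel": joint speeds; "tau": joint torques, N m; "ee_pos": TCP position; "tool_rot": TCP orientation; "ft_force": force on the tool from outside, world axes, zero at the start; "torque": the same for the moment, N m; "opening": finger opening in m; "grasp_force": force on a finger pad.
Only numpy, scipy, OpenCV 4.12 (cv2) and the standard library are available. Lean on these libraries where they do the work, as an engineer would, in place of code of your own. Each camera call takes 0.05 s, during which the arm holds its last target. There are 200 camera calls.

### The job

Take the terminal cover strip off its hook stand by its handle and close the bare front of the battery module with it: lay it between the side rails and slide its plain far edge (the one without screw holes) under the free edge of the hinged white cover, without lifting that cover, until the strip's near edge is flush with the module's front edge. Finish holding: keep hold of the handle and keep the strip pressed firmly flat on the deck, with more than its own weight, as if a colleague were about to put in the screws. Keep the gripper off the bare terminals and leave everything else on the bench alone.

Things in the scene. Friction and masses are not known exactly. Their poses are not given: they have to be found in the camera images.
- strip: Terminal cover strip: stiff white plastic plate, 90 mm deep (x) x 192 mm long (y) x 3 mm thick, with a bow handle standing up from its middle. Origin: centre of the plate's underside, z up. Two screw holes near its -x edge, the front; +x is the edge to tuck in. About 0.14 kg. At the start it hangs level by the handle on the stand, underside 120 mm above the bench, axes as the stand's.
- strip_handle (a point): Centre of the strip's handle bar, 55 mm above the plate's underside. The bar is square, 12 x 12 mm, straight, 130 mm long along the strip's y, on two legs at y = +-60 mm; 46 mm free height below it. Grasp it mid-length from above, fingers on its -x and +x faces. Its centre hangs 175 mm above the bench.
- strip_edge (a point): Middle of the strip's +x edge (the one to tuck in), on the underside, 45 mm from the strip's origin.
- stand: Fixed hook stand. Origin on the bench under the handle's seat. Two 8 mm prongs at y = +-42 mm run to -x from a post 98 mm behind the seat (184 mm high); each has a 28 mm wide seat, then turns up 14 mm at its tip, 24 mm in front. Raise the strip about 25 mm (under 14 the tips catch the bar, over 38 the plate meets the prongs from below), then draw it off to -x by 85 mm or more.
- module: Battery module, fixed, left or right of the stand, 220 mm deep (x) x 232 mm wide (y). Origin on the bench under its centre; -x is its front. Flat top 78 mm above the bench between two side rails with inner faces at y = +-104 mm, tops 7 mm above the deck; no rail in front. A hinged white cover rests on the rails and leaves the front 70 mm bare.
- deck: The module's flat rigid top with bare metal terminals, x = -110 mm (front edge) to +110 mm. Origin in the middle of its upper surface, axes as the module's.
- slot (a point): Point on the deck below the middle of the cover's free edge, at module x = -40 mm, 78 mm above the bench; axes as the module's. The slot between deck and cover begins here: 7 mm high, open to the front, running back (+x) with nothing in it, 208 mm wide between the rails.
- cover (a joint): Angle of the white cover plate (232 mm wide, 150 mm from hinge to free edge, 4 mm thick, top 11 mm above the deck, front 8 mm flared up to 14 mm) about a hinge on the module's rear edge. 0 = shut on the rails, as at the start; grows as it is lifted (0.03 rad = free edge up 4.5 mm). Only its weight, 0.22 kg, keeps it down.
- screwdriver: yellow-handled screwdriver, 160 mm long, lying just in front of the battery module; leave it alone
- tape: black tape roll, 90 mm across, 24 mm high, lying flat just in front of the hook stand; leave it alone
- board: small circuit board, 90 x 60 mm, 15 mm high, lying in the middle, nearer the robot; leave it alone
- mug: white mug, 95 mm high, standing to the left; leave it alone
- bowl: shallow steel bowl, 120 mm across, standing to the right; leave it alone
- meter: yellow multimeter, 145 x 74 x 36 mm, lying to the right; leave it alone
- cell: single blue battery cell, 21 mm across, 70 mm high, standing to the left; leave it alone
Mind the look-alikes: they are no part of the job. There is more than one size of the strip; the job needs the middle-sized.

How it is judged:
On the way:
1. the strip is held in the gripper, lifted up and drawn off the hook stand (x of strip in the frame of stand below -0.06 m and contact force between strip and stand below 0.05 N and contact force between the fingers and strip above 1 N), for 0.2 s.
At the end, for the whole second after the job is handed in: Strip edge 13-27 mm in under the cover (20 = flush in front), within 10 mm of the middle and 0.06 rad in line, flat on the deck (tilt < 0.025 rad, edge within 2 mm), pressing it with over 5 N, still gripped (over 3 N) and at rest; cover shut (< 0.010 rad) (x of strip_edge in the frame of slot between 0.013 and 0.027 m and y of strip in the frame of slot between -0.01 and 0.01 m and z of strip_edge in the frame of slot between -0.002 and 0.002 m and angle between strip's own z axis and vertical below 0.025 rad and angle between the x axis of strip and the x axis of module, either way round below 0.06 rad and value of joint cover below 0.01 rad and contact force between strip and deck above 5 N and contact force between the fingers and strip above 3 N and linear speed of strip below 0.01 m/s); the arm keeps its last pose, push and grip.
It fails at once if the cover is lifted: its free edge rises by more than about 4.5 mm (0.03 rad) (value of joint cover above 0.03 rad).
It fails at once if the gripper or arm touches the bare terminals on the deck (contact force between any of the fingers, the arm and deck above 0.5 N).
It fails at once if one of the bystanders is moved by more than 30 mm (distance of any of screwdriver, tape, board, mug, bowl, meter, cell from where it was at the start of the episode above 0.03 m).
It also fails if it takes over 48 s, if anything falls off the work surface, if the arm or the gripper's body presses on something with over 40 N, if the wrist force passes 120 N, or if a joint passes its speed limit or range.

## Working session

There is one attempt and no reset: what is moved stays moved. The work goes in short steps, Python scripts to look and compute and a tool call to move; the robot and the scene stay as the last step left them, time stands still between calls to the robot, and variables do not carry over. Pictures are saved under pics/ and viewed, at most 12 in all, crops included, and the job is handed in when it is done.

Besides the shell and the picture viewer there is one more tool, called after "Emit:" by a JSON object that holds its "api" and its "payload", one argument or row to a line. jog_arm: Moves the arm, as the interface text tells. Its arguments: {"type":"object","properties":{"increments":{"type":"array","items":{"type":"number"}},"jaw":{"type":"number"},"force":{"type":"number"}},"required":["increments"]}

```bash
ls; mkdir -p pics
cat > h.py <<'E'
import numpy as np, cv2, pickle
from scipy.spatial.transform import Rotation as R
from plant import ctrl, snapshot
def snap(n):
    s=ctrl.sense(); d=dict(snapshot(n))
    if 'extrinsics' in d: d['T']=np.array(d['extrinsics'])
    else:
        T=np.eye(4); q=s['tool_rot']; T[:3,:3]=R.from_quat([q[1],q[2],q[3],q[0]]).as_matrix(); T[:3,3]=s['ee_pos']
        d['T']=T@np.array(d['mount'])
    pickle.dump(d,open(f'{n}.pkl','wb')); return d
def load(n): return pickle.load(open(f'{n}.pkl','rb'))
def ray(d,u,v):
    p=cv2.undistortPointsIter(np.array([[[u,v]]],float),np.array(d['K']),np.array([d['k1'],0,0,0.]),None,None,(3,100,1e-10))[0,0]
    return d['T'][:3,:3]@np.array([p[0],-p[1],-1]),d['T'][:3,3]
def at(d,u,v,z):
    r,o=ray(d,u,v); return o+r*(z-o[2])/r[2]
def proj(d,P):
    c=(np.linalg.inv(d['T'])@np.c_[np.atleast_2d(P),np.ones(len(np.atleast_2d(P)))].T)[:3].T
    c=c*[1,-1,-1]
    return cv2.projectPoints(c.reshape(-1,1,3),np.zeros(3),np.zeros(3),np.array(d['K']),np.array([d['k1'],0,0,0.]))[0][:,0]
def save(d,f,box=None,s=1.5):
    im=d['pixels'][:,:,::-1]
    if box: im=im[box[1]:box[3],box[0]:box[2]]
    cv2.imwrite('pics/'+f,cv2.resize(im,None,fx=s,fy=s,interpolation=cv2.INTER_CUBIC))
E
python3 - <<'E'
from h import *
s=ctrl.sense();print(s)
for n in('scene','side'):
    d=snap(n);save(d,n+'0.png');print(n,d['T'].round(3).tolist(),np.array(d['K']).round(1).tolist(),d['k1'])
E
```

```text
pics
{'clock': 0.0, 'joint_positions': array([-1.31494315e+00,  4.23870559e-01,  1.63068528e+00, -1.74048055e-05,
        1.08859894e+00, -1.90115319e-02]), 'qvel': array([ 0.00210168, -0.00021598, -0.00037331,  0.00041255, -0.0003509 ,
       -0.00018065]), 'tau': array([-2.82416135e-03, -5.44625688e+01, -2.73659062e+01,  6.42076344e-02,
        2.27528752e-02, -1.31107849e-04]), 'ee_pos': array([ 0.16953995, -0.60111447,  0.3018849 ]), 'tool_rot': array([-7.74681335e-04,  9.90570173e-01,  1.37004095e-01, -9.99309917e-05]), 'ft_force': array([-0.68470582,  0.03140255,  0.17656703]), 'torque': array([ 0.03624104, -0.03271925, -0.03833396]), 'grasp_force': 0.0, 'opening': 0.08801625391006872}
scene [[0.839, -0.338, 0.427, 1.038], [0.544, 0.5, -0.673, -0.815], [0.014, 0.797, 0.604, 0.854], [0.0, 0.0, 0.0, 1.0]] [[358.5, 0.0, 253.4], [0.0, 358.5, 186.7], [0.0, 0.0, 1.0]] -0.1048822184874608
side [[-1.0, 0.004, -0.025, 0.496], [-0.02, -0.706, 0.707, 0.97], [-0.014, 0.708, 0.706, 1.097], [0.0, 0.0, 0.0, 1.0]] [[463.1, 0.0, 259.6], [0.0, 463.1, 193.6], [0.0, 0.0, 1.0]] -0.1044134893343481
```

View pics/scene0.png

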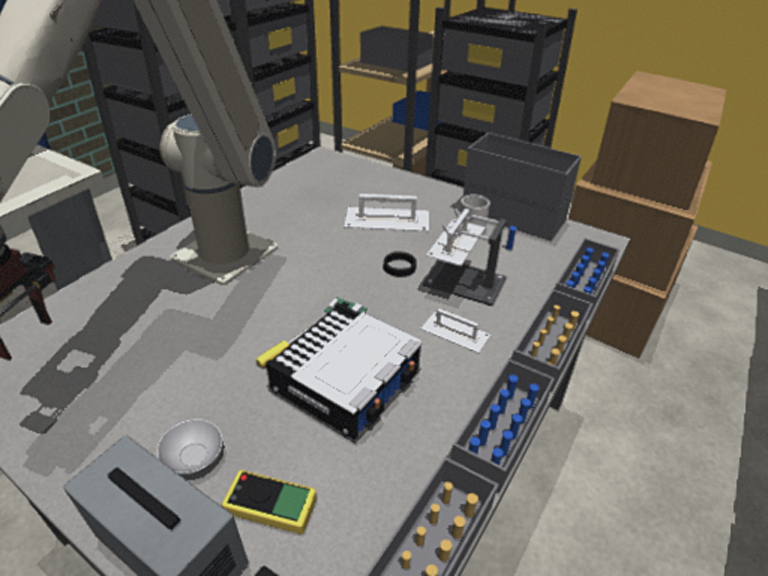

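View pics/side0.png

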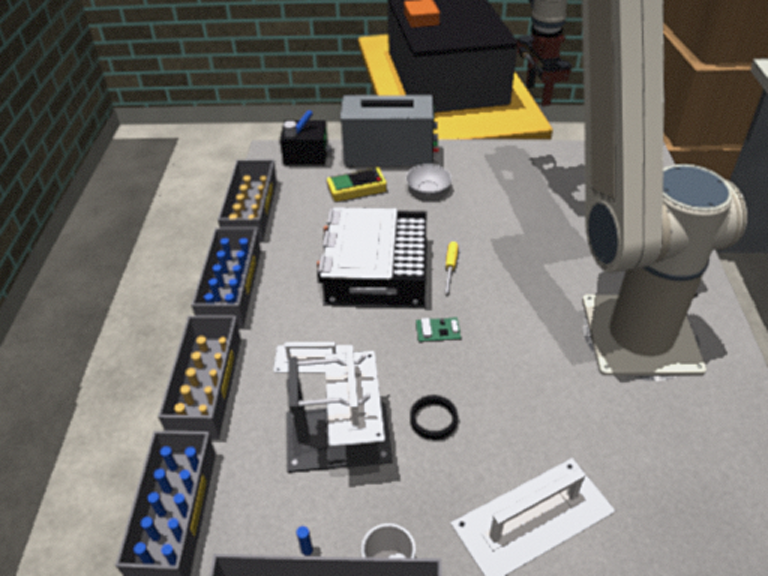

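Candidates for the strip, side view at 1.5x: large strip lying at (530,515), small strip lying at (310,360), and the strip hanging on the stand at (355,395). I choose the hanging one, and the bench ones should measure larger and smaller. I'll check with close crops.

Run:
```python
from h import *
d=load('side');save(d,'c1.png',(175,215,275,320),5.6);save(d,'c2.png',(205,130,305,210),7)
```

```text
(no output)
```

View pics/c1.png

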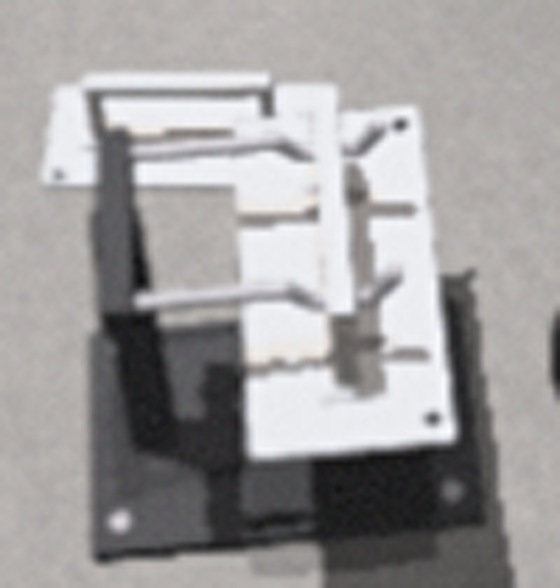

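View pics/c2.png

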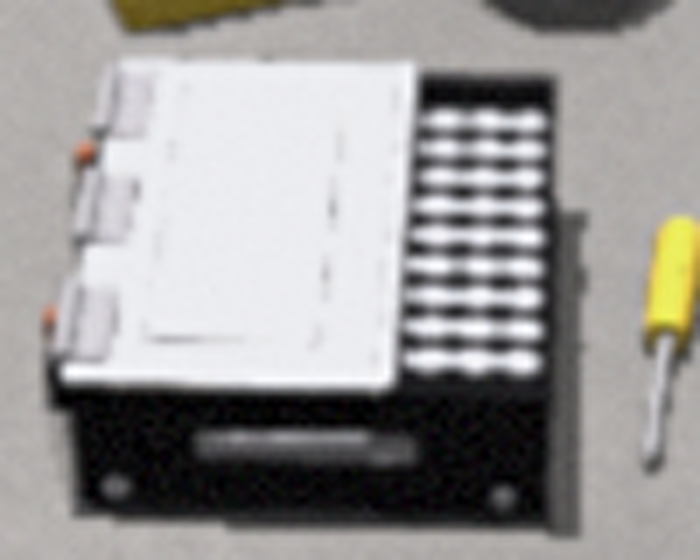

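The crops show the hanging strip with its screw holes facing the robot (-x), handle bar from crop px (320,85) to (340,305). The module crop shows the front deck edge to the right, x≈550, and the cover's free edge from (415,65) to (395,388).

Run:
```python
from h import *
d=load('side')
A=lambda u,v,z:at(d,175+u/5.6-.4,215+v/5.6-.4,z)
B=lambda u,v,z:at(d,205+u/7-.4,130+v/7-.4,z)
for n,p in dict(nr=(455,440),fr=(415,108),nl=(250,458)).items(): print(n,A(*p,.123).round(4))
for n,p in dict(barfar=(320,85),barnear=(338,305)).items(): print(n,A(*p,.181).round(4))
for n,p in dict(bnl=(95,558),bnr=(482,520)).items(): print('base',n,A(*p,.005).round(4))
for n,p in dict(ff=(553,76),fn=(549,385)).items(): print('mod rail',n,B(*p,.085).round(4))
for n,p in dict(cf=(415,63),cn=(394,388)).items(): print('cover',n,B(*p,.092).round(4))
for n,p in dict(rn=(60,385)).items(): print('cover rear',n,B(*p,.089).round(4))
for n,p in dict(bf=(550,517),br=(78,514)).items(): print('mod bot',n,B(*p,0).round(4))
# other strips, lying
P=[at(d,u/1.5,v/1.5,.003) for u,v in((453,522),(492,574),(612,510),(570,461))]
print('big',[np.linalg.norm(P[i]-P[i-1]).round(3) for i in range(4)])
```

```text
nr [0.532  0.3412 0.123 ]
fr [0.5566 0.151  0.123 ]
nl [0.6215 0.3516 0.123 ]
barfar [0.5976 0.1862 0.181 ]
barnear [0.5821 0.3109 0.181 ]
base bnl [0.7066 0.3339 0.005 ]
base bnr [0.5223 0.31   0.005 ]
mod rail ff [ 0.4527 -0.3072  0.085 ]
mod rail fn [ 0.4582 -0.0842  0.085 ]
cover cf [ 0.5216 -0.3085  0.092 ]
cover cn [ 0.5278 -0.0746  0.092 ]
cover rear rn [ 0.6783 -0.0789  0.089 ]
mod bot bf [ 0.4559 -0.0834  0.    ]
mod bot br [ 0.6779 -0.0839  0.    ]
big [np.float64(0.246), np.float64(0.108), np.float64(0.242), np.float64(0.113)]
```

Checks out: the hanging strip measures 90 x 192 mm (middle size), while the big one is 245 mm long. Strip is at about (0.589, 0.250) with yaw 0.124. Slot is at about (0.525, -0.194). I'll go above the module first for a closer look.

```bash
cat >> h.py <<'E'
def goto(p,yaw):
    """increment row (mm, deg) to bring TCP to p, tool down, tool x at yaw deg"""
    s=ctrl.sense(); q=s['tool_rot']; C=R.from_quat([q[1],q[2],q[3],q[0]])
    G=R.from_euler('z',yaw,degrees=True)*R.from_euler('x',180,degrees=True)
    print((C.inv().apply(np.array(p)-s['ee_pos'])*1000).round(1),(C.inv()*G).as_rotvec(degrees=True).round(2))
E
python3 -c "
from h import *
goto((.40,-.195,.40),88.8); d=snap('wrist'); print(np.array(d['mount']).round(3),d['K'],d['k1'])"
```

```text
[ 332.1 -328.5  -97.6] [-7.000e-02 -5.000e-02 -7.305e+01]
[[ 0.002  0.953  0.302  0.083]
 [ 1.    -0.002 -0.001 -0.   ]
 [-0.001  0.302 -0.953 -0.08 ]
 [ 0.     0.     0.     1.   ]] [[346.17228821   0.         253.81490626]
 [  0.         346.17228821 187.30619286]
 [  0.           0.           1.        ]] -0.0846353845594673
```

Emit:
{"api": "jog_arm", "payload": {
  "increments": [330, -330, -98, 0, 0, -73, 330, -330, -98, 0, 0, -73, 330, -330, -98, 0, 0, -73, 330, -330, -98, 0, 0, -73, 330, -330, -98, 0, 0, -73, 330, -330, -98, 0, 0, -73, 330, -330, -98, 0, 0, -73, 330, -330, -98, 0, 0, -73, 330, -330, -98, 0, 0, -73, 330, -330, -98, 0, 0, -73, 330, -330, -98, 0, 0, -73, 330, -330, -98, 0, 0, -73],
  "jaw": 0
}}

```text
clock: 1.65
ee_pos: [0.3972, -0.1951, 0.4004]
tool_rot: [-0.0, 0.715, 0.699, -0.0]
ft_force: [0.9, 0.3, -0.6]
opening: 0.0878
grasp_force: 0.0
```

```bash
python3 -c "
from h import *
print(ctrl.sense()['qvel'].round(3));d=snap('wrist'); save(d,'w1.png')
goto((.585,.25,.36),97.1)
P=lambda x,y,z:(np.array([.525,-.194,0])+[x*1+y*.02,-.02*x+y,z])
print(proj(d,[P(-.07,.104,.078),P(-.07,-.104,.078),P(0,.104,.085),P(0,-.104,.085)])*1.5)"
```

```text
[ 0.003 -0.002 -0.002  0.002  0.     0.002]
[449.4 177.2  40.4] [-0.02 -0.01 -8.45]
[[459.34686819  83.85781988]
 [449.306404   343.87044903]
 [556.23950526  84.70641773]
 [533.26707916 346.85116088]]
```

View pics/w1.png

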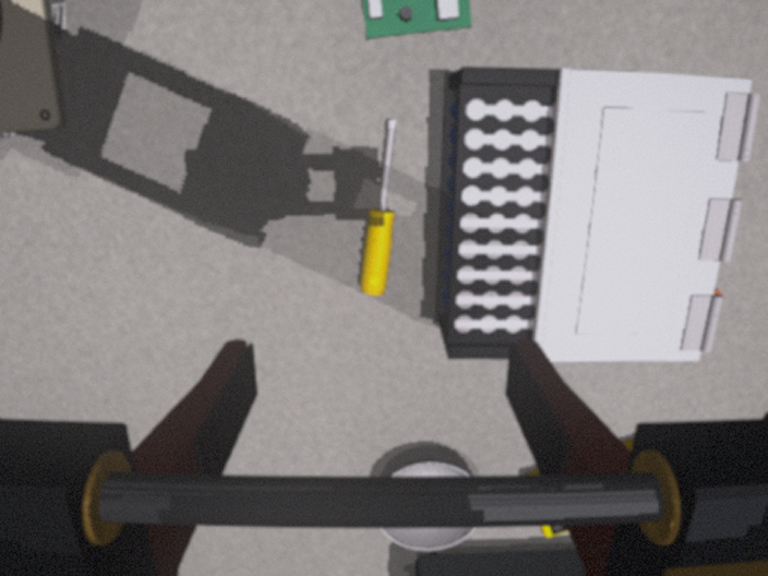

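Wrist view: front rail corners at about (462,69) and (449,357), cover free edge from (561,69) to (535,359), rear far corner (751,79).

```bash
python3 -c "
from h import *
d=load('wrist')
for n,u,v,z in [('ff',462,69,.085),('fn',449,357,.085),('cf',561,69,.092),('cn',535,359,.092),('rf',751,79,.089)]: print(n,at(d,u/1.5,v/1.5,z).round(4))
"
```

```text
ff [ 0.4578 -0.0788  0.085 ]
fn [ 0.452  -0.3055  0.085 ]
cf [ 0.5277 -0.0796  0.092 ]
cn [ 0.523  -0.3059  0.092 ]
rf [ 0.6758 -0.0838  0.089 ]
```

Emit:
{"api": "jog_arm", "payload": {
  "increments": [448, 177, 40, 0, 0, -8.5, 448, 177, 40, 0, 0, -8.5, 448, 177, 40, 0, 0, -8.5, 448, 177, 40, 0, 0, -8.5, 448, 177, 40, 0, 0, -8.5, 448, 177, 40, 0, 0, -8.5, 448, 177, 40, 0, 0, -8.5, 448, 177, 40, 0, 0, -8.5, 448, 177, 40, 0, 0, -8.5, 448, 177, 40, 0, 0, -8.5, 448, 177, 40, 0, 0, -8.5, 448, 177, 40, 0, 0, -8.5]
}}

```text
clock: 3.2
ee_pos: [0.5844, 0.2485, 0.3612]
tool_rot: [0.0, 0.662, 0.75, 0.0]
ft_force: [-0.6, 0.7, -0.1]
opening: 0.0881
grasp_force: 0.0
```

```bash
python3 -c "
from h import *
d=snap('wrist'); save(d,'w2.png')
c,s=np.cos(.124),np.sin(.124)
P=lambda x,y,z:(np.array([.589,.25,0])+[x*c-y*s,x*s+y*c,z])
print(proj(d,[P(-.006,.065,.181),P(-.006,-.065,.181),P(.006,.065,.181),P(.006,-.065,.181),P(-.045,.096,.123),P(-.045,-.096,.123)])*1.5)"
```

```text
[[378.66833019 154.49179737]
 [378.2611759  390.29072215]
 [403.12806626 154.5843424 ]
 [399.46243811 390.32637809]
 [312.27118948  93.83734862]
 [322.10824927 387.64448823]]
```

View pics/w2.png

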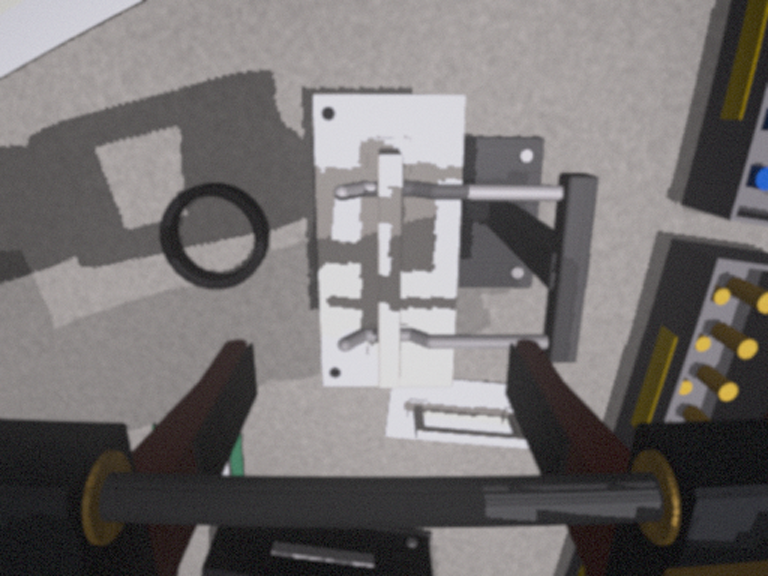

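The bar is at 1.5x px (379–402, 153–388), matching the prediction within 2 px, so the estimate holds. Descend and grasp.

Emit:
{"api": "jog_arm", "payload": {
  "increments": [1, 5, 0, 0, 0, 0, 1, 5, 40, 0, 0, 0, 1, 5, 80, 0, 0, 0, 1, 5, 110, 0, 0, 0, 1, 5, 125, 0, 0, 0, 1, 5, 125, 0, 0, 0, 1, 5, 125, 0, 0, 0, 1, 5, 125, 0, 0, 0]
}}

```text
clock: 4.25
ee_pos: [0.5899, 0.2515, 0.2371]
tool_rot: [0.001, 0.661, 0.75, 0.001]
ft_force: [-0.5, -0.2, -0.2]
opening: 0.0876
grasp_force: 0.0
```

Emit:
{"api": "jog_arm", "payload": {
  "increments": [0, 0, 0, 0, 0, 0, 0, 0, 0, 0, 0, 0, 0, 0, 0, 0, 0, 0, 0, 0, 0, 0, 0, 0, 0, 0, 0, 0, 0, 0, 0, 0, 0, 0, 0, 0, 0, 0, 0, 0, 0, 0, 0, 0, 0, 0, 0, 0],
  "jaw": 1,
  "force": 50
}}

```text
clock: 5.25
ee_pos: [0.5892, 0.2513, 0.2357]
tool_rot: [-0.0, 0.661, 0.75, -0.0]
ft_force: [0.5, -0.2, 1.5]
opening: 0.0114
grasp_force: 50.3
```

Emit:
{"api": "jog_arm", "payload": {
  "increments": [0, 0, -12, 0, 0, 0, 0, 0, -25, 0, 0, 0, 0, 0, -25, 0, 0, 0, 0, 0, -25, 0, 0, 0, 0, -15, -25, 0, 0, 0, 0, -40, -25, 0, 0, 0, 0, -65, -25, 0, 0, 0, 0, -90, -25, 0, 0, 0, 0, -105, -25, 0, 0, 0, 0, -105, -25, 0, 0, 0, 0, -105, -25, 0, 0, 0, 0, -105, -25, 0, 0, 0]
}}

```text
clock: 6.75
ee_pos: [0.4859, 0.2382, 0.2607]
tool_rot: [0.0, 0.661, 0.75, 0.0]
ft_force: [-0.1, -0.1, -1.7]
opening: 0.0118
grasp_force: 50.0
```

```bash
python3 -c "
from h import *
d=snap('wrist'); save(d,'w3.png')
e=np.array([.5255,-.1945,0]); t=-.025
def P(x,y,z): return e+[x*np.cos(t)-y*np.sin(t),x*np.sin(t)+y*np.cos(t),z]
print(ctrl.sense()['ft_force'])
goto(P(-.085,0,.25),90-1.4)
print(P(-.085,0,.078),P(-.025,0,.078))"
```

```text
[-0.3435802   0.27781358 -1.45816367]
[-421.4  -99.1   10.6] [ 0.02 -0.01  8.63]
[ 0.44052656 -0.19237522  0.078     ] [ 0.50050781 -0.19387507  0.078     ]
```

View pics/w3.png

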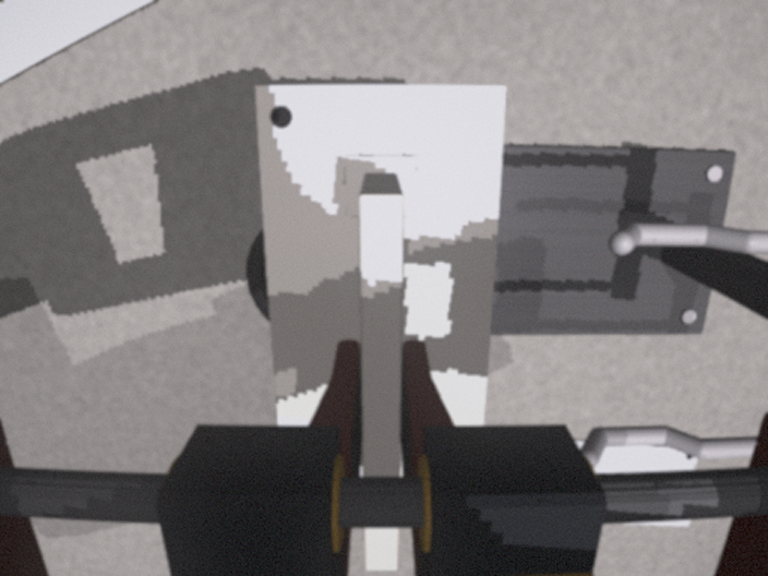

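Strip is level, square in the grip and clear of the prongs (plate far corners at (257,86) and (505,86)). Now measure its offset in the grip and move over to the module.

```bash
python3 -c "
from h import *
d=load('wrist');s=ctrl.sense();e=s['ee_pos']
for u,v in((257,86),(505,86)):
  p=at(d,u/1.5,v/1.5,.148)-e;c,q=np.cos(.124),np.sin(.124)
  print('strip xy rel tcp',p[0]*c+p[1]*q,-p[0]*q+p[1]*c)"
```

```text
strip xy rel tcp -0.0441134603309813 0.09450924507281037
strip xy rel tcp 0.04358850140981656 0.09488276521980757
```

Emit:
{"api": "jog_arm", "payload": {
  "increments": [-60, -99, -8, 0, 0, 0, -120, -99, -8, 0, 0, 3, -421, -99, -8, 0, 0, 8.6, -421, -99, -8, 0, 0, 8.6, -421, -99, -8, 0, 0, 8.6, -421, -99, -8, 0, 0, 8.6, -421, -99, -8, 0, 0, 8.6, -421, -99, -8, 0, 0, 8.6, -421, -99, -8, 0, 0, 8.6, -421, -99, -8, 0, 0, 8.6, -421, -99, -8, 0, 0, 8.6, -421, -99, -8, 0, 0, 8.6, -421, -99, -8, 0, 0, 8.6, -421, -99, -8, 0, 0, 8.6, -421, -99, -8, 0, 0, 8.6]
}}

```text
clock: 8.68
ee_pos: [0.44, -0.192, 0.2687]
tool_rot: [0.0, 0.715, 0.699, 0.0]
ft_force: [0.7, 0.4, -2.0]
opening: 0.0116
grasp_force: 50.0
```

```bash
python3 -c "
from h import *
d=snap('wrist'); save(d,'w4.png'); print(ctrl.sense()['ft_force'].round(2))
goto((.4405,-.1924,.20),88.6)"
```

```text
[ 0.18 -0.38 -1.25]
[-0.3  0.5 68.7] [0.   0.   0.05]
```

View pics/w4.png

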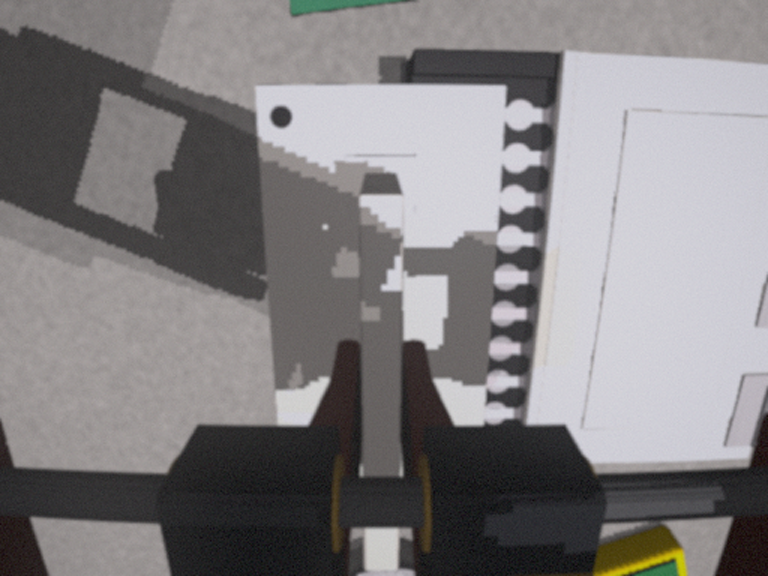

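The strip is over the bare terminals. Far front rail corner at (412,51), cover edge from (565,51) to (527,461). Cross-check the module pose with these.

```bash
python3 -c "
from h import *
d=load('wrist')
e=np.array([.5255,-.1945,0]);t=-.025;c,q=np.cos(t),np.sin(t)
for n,u,v,z in [('ff',412,51,.085),('cf',565,51,.092),('cn',527,461,.092)]:
  p=at(d,u/1.5,v/1.5,z);r=p-e;print(n,p.round(4),'slot frame',r[0]*c+r[1]*q,-r[0]*q+r[1]*c)"
```

```text
ff [ 0.4572 -0.0782  0.085 ] slot frame -0.07114453294954981 0.11460271563853995
cf [ 0.5284 -0.0794  0.092 ] slot frame 4.1251411053770844e-05 0.11517631566724555
cn [ 0.5246 -0.3044  0.092 ] slot frame 0.0018040333805419452 -0.10986059739500435
```

Emit:
{"api": "jog_arm", "payload": {
  "increments": [0, 0, 30, 0, 0, 0, 0, 0, 55, 0, 0, 0, 0, 0, 66, 0, 0, 0, 0, 0, 68, 0, 0, 0, 0, 0, 68, 0, 0, 0, 0, 0, 68, 0, 0, 0, 0, 0, 68, 0, 0, 0]
}}

```text
clock: 9.6
ee_pos: [0.4403, -0.1922, 0.2013]
tool_rot: [0.001, 0.715, 0.699, 0.0]
ft_force: [-0.2, -0.3, -2.7]
opening: 0.0112
grasp_force: 50.0
```

Emit:
{"api": "jog_arm", "payload": {
  "increments": [0, 0, 2, 0, 0, 0, 0, 0, 4, 0, 0, 0, 0, 0, 5, 0, 0, 0, 0, 0, 5, 0, 0, 0, 0, 0, 5, 0, 0, 0]
}}

```text
clock: 10.22
ee_pos: [0.44, -0.1921, 0.1956]
tool_rot: [-0.0, 0.715, 0.699, -0.0]
ft_force: [0.1, 0.3, -2.0]
opening: 0.0114
grasp_force: 50.0
```

Emit:
{"api": "jog_arm", "payload": {
  "increments": [0, 0, 1, 0, 0, 0, 0, 0, 1, 0, 0, 0, 0, 0, 1, 0, 0, 0]
}}

```text
clock: 10.6
ee_pos: [0.44, -0.1921, 0.1947]
tool_rot: [0.0, 0.715, 0.699, 0.0]
ft_force: [-0.7, 0.3, -1.1]
opening: 0.0115
grasp_force: 50.0
```

Emit:
{"api": "jog_arm", "payload": {
  "increments": [0, 0, 1, 0, 0, 0, 0, 0, 1, 0, 0, 0, 0, 0, 1, 0, 0, 0]
}}

```text
clock: 10.98
ee_pos: [0.44, -0.1921, 0.1938]
tool_rot: [0.0, 0.715, 0.699, 0.0]
ft_force: [-1.5, -0.1, 1.4]
opening: 0.0112
grasp_force: 50.0
```

Contact is at TCP z ≈ 0.194, as predicted. Raise 1 mm and slide in.

Emit:
{"api": "jog_arm", "payload": {
  "increments": [0, 0, -1, 0, 0, 0, 0, 8, -1, 0, 0, 0, 0, 16, -1, 0, 0, 0, 0, 24, -1, 0, 0, 0, 0, 32, -1, 0, 0, 0, 0, 36, -1, 0, 0, 0, 0, 40, -1, 0, 0, 0, 0, 44, -1, 0, 0, 0, 0, 44, -1, 0, 0, 0]
}}

```text
clock: 12.1
ee_pos: [0.4842, -0.1932, 0.1947]
tool_rot: [0.0, 0.715, 0.699, 0.0]
ft_force: [-0.2, -0.1, -1.5]
opening: 0.0116
grasp_force: 50.0
```

```bash
python3 -c "
from h import *
d=snap('wrist'); save(d,'w5.png'); print(ctrl.sense()['ft_force'].round(2))
goto((.5005,-.1939,.1947),88.6)"
```

```text
[-0.14  0.93 -2.59]
[-0.4 16.5 -0. ] [-0.01 -0.    0.05]
```

View pics/w5.png

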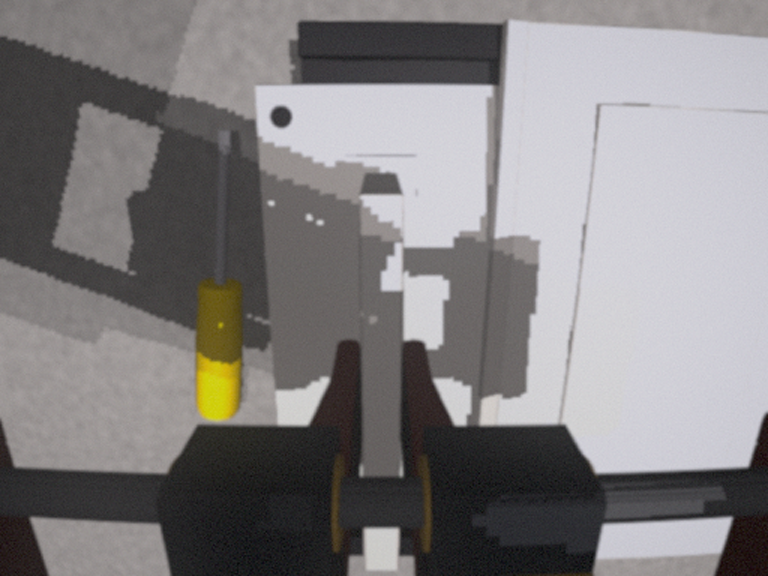

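The strip's edge has gone under the flare (right edge hidden at (495,90)), front edge at (257,86), module front rail corner at (299,22). Check the remaining distance.

```bash
python3 -c "
from h import *
d=load('wrist')
e=np.array([.5255,-.1945,0]);t=-.025;c,q=np.cos(t),np.sin(t)
for n,u,v,z in [('rail',299,22,.085),('railin',300,56,.085),('cover',508,20,.092),('strip',257,86,.082),('strip lo',274,410,.082)]:
  p=at(d,u/1.5,v/1.5,z);r=p-e;print(n,p.round(4),'slot frame',r[0]*c+r[1]*q,-r[0]*q+r[1]*c)"
```

```text
rail [ 0.4589 -0.0775  0.085 ] slot frame -0.06947617290761897 0.11530547062884704
railin [ 0.4587 -0.0885  0.085 ] slot frame -0.06946870471740177 0.10431850114231618
cover [ 0.5281 -0.0793  0.092 ] slot frame -0.0002894838722997564 0.11526045525737794
strip [ 0.4424 -0.0977  0.082 ] slot frame -0.08550785738386125 0.09473298306290875
strip lo [ 0.4377 -0.2277  0.082 ] slot frame -0.08690275722365781 -0.03541431795664314
```

Emit:
{"api": "jog_arm", "payload": {
  "increments": [0, 4, 0, 0, 0, 0, 0, 8, 0, 0, 0, 0, 0, 12, 0, 0, 0, 0, 0, 16, 0, 0, 0, 0, 0, 16, 0, 0, 0, 0, 0, 16, 0, 0, 0, 0]
}}

```text
clock: 12.9
ee_pos: [0.4999, -0.1935, 0.1946]
tool_rot: [-0.0, 0.715, 0.699, -0.0]
ft_force: [0.1, -0.3, -1.8]
opening: 0.0117
grasp_force: 50.0
```

Front edge now flush (about -0.070 in the slot frame), centred within 1–2 mm. Press.

Emit:
{"api": "jog_arm", "payload": {
  "increments": [0, 0, 1, 0, 0, 0, 0, 0, 2, 0, 0, 0, 0, 0, 3, 0, 0, 0, 0, 0, 3, 0, 0, 0, 0, 0, 3, 0, 0, 0],
  "force": 60
}}

```text
clock: 13.52
ee_pos: [0.4997, -0.1935, 0.1937]
tool_rot: [0.0, 0.715, 0.699, -0.0]
ft_force: [-7.8, 3.2, 21.0]
opening: 0.0115
grasp_force: 60.0
```

Emit:
{"api": "jog_arm", "payload": {
  "increments": [0, 0, 0, 0, 0, 0, 0, 0, 0, 0, 0, 0, 0, 0, 0, 0, 0, 0, 0, 0, 0, 0, 0, 0]
}}

```text
clock: 14.02
ee_pos: [0.4997, -0.1935, 0.1937]
tool_rot: [0.0, 0.715, 0.699, -0.0]
ft_force: [-8.0, 2.7, 20.8]
opening: 0.0114
grasp_force: 60.0
```

```bash
python3 -c "
from h import *
s=ctrl.sense();print(s['ft_force'].round(2),s['torque'].round(2),s['ee_pos'].round(4),s['tool_rot'].round(4),abs(s['qvel']).max())
d=snap('wrist');save(d,'w6.png')
d=snap('side');save(d,'s2.png',(195,110,325,220),5.5)"
```

```text
[-7.96  2.69 20.75] [0.41 1.17 0.02] [ 0.4997 -0.1935  0.1937] [ 0.      0.7155  0.6987 -0.    ] 0.0019247136801661085
```

View pics/w6.png

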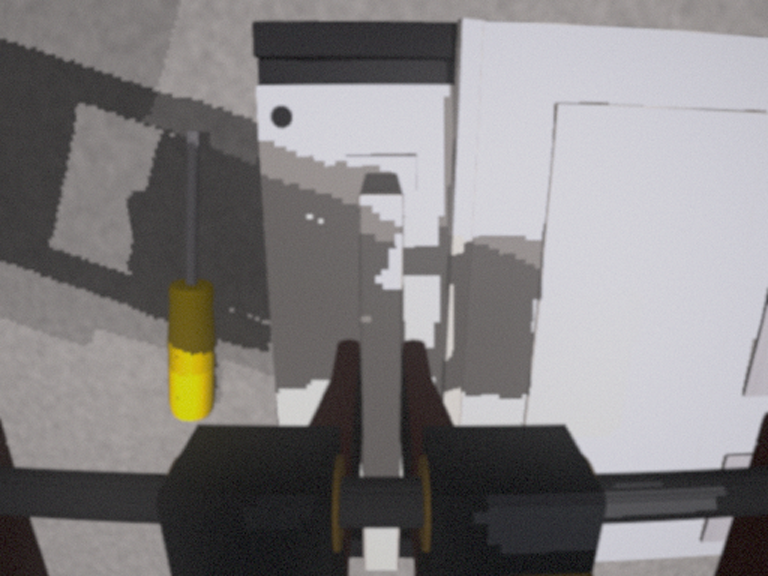

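View pics/s2.png

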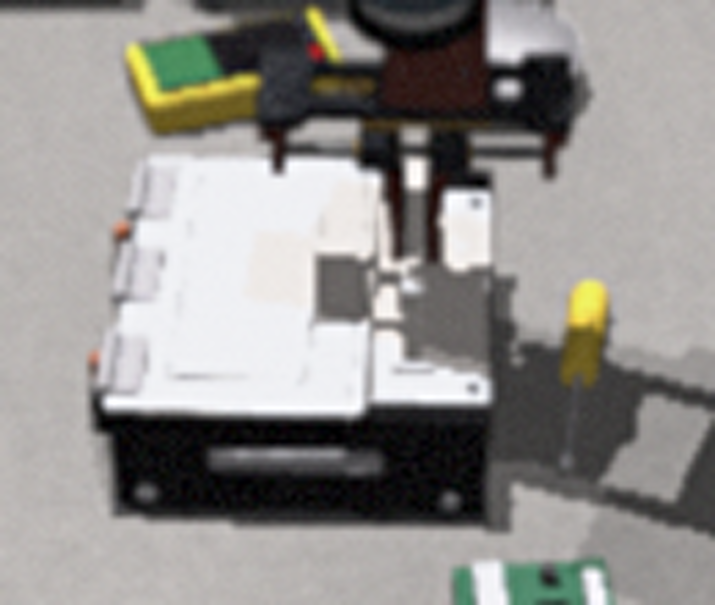

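Both views show the strip's front edge flush with the module front (wrist px x≈258 for both strip and rail), the plate flat between the rails, the cover shut and the bystanders in place. Hand in.

```bash
python3 -c "
from h import *
print(ctrl.hand_in())"
```

```text
the job is handed in; nothing more can be done
None
```

The job is handed in at about 14 s of the 48 s allowed: the strip's far edge is tucked about 20 mm under the shut cover, its near edge is flush with the module front, and the arm still grips the handle at 60 N and presses down with about 21 N; the hand-in returned no verdict.

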